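# Slide the top wax study off the stack onto the drying board

### The job

Slide the small orange-and-green wax study off the top of the stack and across onto the plywood drying board beside it, until it lies flat and roughly square inside the four blue tape corners. Keep it level and slide it, do not lift it, and leave the two studies beneath it where they are.

Things in the scene. Friction and masses are not known exactly. Their poses are not given: they have to be found in the camera images.
- orange_mid (a point): Centre (half-way up) of the small wax study, dark edge, orange-green top: loose flat panel, 65 mm along this point's x, 85 mm along its y, 11 mm thick (z up), 0.09 kg. Top of the stack, underside 22 mm above the bench, sides within 10 degrees of the board's x and y. Smaller than the teal study under it; its edge can be pushed with the fingertips 2 to 8 mm above the teal study.
- teal_mid (a point): Centre (half-way up) of the middle study of the stack, teal top: loose panel 85 mm along this point's x, 100 mm along its y, 11 mm thick, 0.09 kg, its top 22 mm above the bench. Must stay where it is.
- green_mid (a point): Centre (half-way up) of the bottom study of the stack, dark green and red top: loose panel 105 mm along this point's x, 125 mm along its y, 11 mm thick, 0.09 kg, on the bench. Must stay where it is.
- board_mid (a point): Centre of the top face of the fixed plywood drying board, 140 mm (x) by 150 mm (y), top 20 mm above the bench (2 mm below the orange study's underside), z up. The stack stands about 150 mm from here along the board's +y or -y, varying, about 10 mm off the board; a rose study lies on the other side. Four flat blue tape corners enclose 105 mm (x) by 125 mm (y) about this point.
There are look-alikes about, which are no part of the job. What is meant by the part that bears orange_mid is not purple, and is the larger of those in its own colour.

How it is judged:
By the outcome, as a careful person would: the job done as asked, in the order asked, and still so for the second after the job is handed in, with the robot touching nothing.
It also fails if it takes over 35 s, if anything falls off the work surface, if the arm or the gripper's body presses on something with over 40 N, if the wrist force passes 120 N, or if a joint passes its speed limit or range.

### The arm

A 7-joint arm with a two-finger parallel gripper is mounted at the origin on the work surface; the furniture and walls round the work are solid. World frame = base frame: x ahead of the robot, y to its left, z up, the work surface at z = 0. Lengths are in m, angles in rad, forces in N, time in s.
With the tool pointing down it reaches from about 0.4 to 0.85 m from the base axis. Payload 10.4 kg.
Tool frame: the origin (TCP) lies midway between the tips of the shut fingers; the grasp point (between the pads) lies manip.grip_depth behind it (manip.grip_depth is the distance from the TCP to the grasp point, in m); z points along the fingers, x is the direction in which the jaws open and shut, and the axes are right-handed (so a half turn about z gives the same grasp; the last joint's range is limited). The gripper opens to 85 mm and grips with 20 to 120 N. Pads are 22 mm wide; open, the fingers measure 114 mm over their backs; the gripper's body (76 mm by 85 mm) begins 54 mm behind the grasp point. The pads swing forward as they close: fully open they stand 13 mm farther back than shut.
Start: joints at [1.266, 0.332, -0.065, 1.46, 0.022, 1.35, -0.088], TCP at [0.174, -0.6, 0.192] pointing down, gripper open.
Joint ranges: [-2.6, 2.6], [-0.5, 2.12], [-1.47, 1.34], [0.16, 2.42], [-1.27, 4.41], [0.06, 2.06], [-2.6, 2.6]. Speed limits (rad/s): [2.22, 2.22, 2.79, 2.79, 3.14, 3.14, 3.14].

### API

Orientations are given as a unit quaternion [x, y, z, w].
In Python, from workcell import manip gives the robot as it stands. The module is installed in compiled form; this text tells all that it offers.
- The arm moves only by the tool send_rows, never from a script. Its argument "steps" is a list of rows, each a list of 2 entries, a list of its own where there are three numbers: the shift along the tool's x, y, z in m, then the turn about the tool's z in rad. In form: [[[x, y, z], spin], ...]. A call has exactly 8 rows; each row is the pose to reach, as a shift and turn from the pose commanded when the call began, along the tool's axes at that moment; what a row does not reach only later rows make up. A row lasts 1/8 s, in which the tool goes at most 62.5 mm and 10.7 degrees, less where a joint would pass 70% of its speed; a pose out of reach is approached as far as the arm can. A call with a gripper value outside its range is refused whole. "hand" is the opening, from 0 (shut) to 1 (fully open), set as the call begins (left out, the last holds). The fingers move at their own pace and stop on an object; "force" is the grip in N (left out, the last holds). Time passes only in rows, so rows that repeat a pose let the fingers close, or fill a call up. It gives the time, the measured TCP pose, the force and the opening at its end, in the units of the state.
- manip.get_obs(): the state, without advancing time (a new reading comes with each control period).
- manip.camera(name): name is "side" or "top" or "wrist"; returns (picture, depth): 420x560x3 uint8, red, green, blue; 420x560 float32, m along the optical axis (not along the pixel's ray), 0 where there is no reading.
- manip.camera_info(name): a dict with "intrinsics" (3x3 intrinsics, pixels), "pose" (4x4, takes a point from camera to world coordinates); the wrist camera has in their place "T_tool_cam" (4x4, takes a point from camera to tool coordinates, whose origin is the TCP and whose axes are the tool frame's). Camera axes: x right, y up, looking along -z (the intrinsics and any distortion apply to the point x, -y, -z); pixel columns grow to the right and rows downward; lengths in m; the calibration is good to about 2 mm. A picture is of the moment at which its call begins: read the wrist's pose just before it. camera_info takes no time and is no camera call.
- manip.hand_in(): hands the job in, once; it reports no verdict.
The state is a dict: "clock": time; "joint_pos": joint angles; "joint_velocities": joint speeds; "tau": joint torques, N m; "position": TCP position; "ee_rot": TCP orientation; "ft_force": force on the tool from outside, world axes, zero at the start; "torque": the same for the moment, N m; "grip_width": opening from 0.0 (shut) to 1.0 (fully open).
Only numpy, scipy, OpenCV 4.12 (cv2) and the standard library are available. Lean on these libraries where they do the work, as an engineer would, in place of code of your own. Each camera call takes 0.05 s, during which the arm holds its last target.

## Working session

There is one attempt and no reset: what is moved stays moved. The work goes in short steps, Python scripts to look and compute and a tool call to move; the robot and the scene stay as the last step left them, time stands still between calls to the robot, and variables do not carry over. Pictures are saved under pics/ and viewed, and the job is handed in when it is done.

Besides the shell and the picture viewer there is one more tool, called after "Request:" in YAML: its name, and indented under it one key for each argument. send_rows: Moves the arm, as the interface text tells. Its arguments: {"type":"object","properties":{"steps":{"type":"array"},"hand":{"type":"number"},"force":{"type":"number"}},"required":["steps"]}

```bash
mkdir -p pics
cat > h.py <<'E'
import numpy as np,cv2
from workcell import manip
def grab(n,tag):
    o=manip.get_obs(); p,d=manip.camera(n); ci=manip.camera_info(n)
    np.savez(f'{tag}.npz',p=p,d=d,K=ci['intrinsics'],T=ci.get('pose',ci.get('T_tool_cam')),pos=o['position'],rot=o['ee_rot'])
    cv2.imwrite(f'pics/{tag}.png',p[:,:,::-1]); return p,d,ci
E
python3 - <<'E'
from h import *
for n in('top','side','wrist'):
    p,d,ci=grab(n,n+'0'); print(n,ci)
o=manip.get_obs();print(o, manip.grip_depth)
E
```

```text
top {'intrinsics': array([[422.80114211,   0.        , 284.96609208],
       [  0.        , 422.80114211, 212.05226111],
       [  0.        ,   0.        ,   1.        ]]), 'pose': array([[ 2.49159406e-02,  9.93242970e-01, -1.13347246e-01,
         3.11791345e-01],
       [-9.99689545e-01,  2.47666543e-02, -2.72525471e-03,
         1.20577179e-02],
       [ 1.00391985e-04,  1.13379959e-01,  9.93551697e-01,
         9.81840341e-01],
       [ 0.00000000e+00,  0.00000000e+00,  0.00000000e+00,
         1.00000000e+00]])}
side {'intrinsics': array([[429.93236122,   0.        , 281.14810908],
       [  0.        , 429.93236122, 207.91186   ],
       [  0.        ,   0.        ,   1.        ]]), 'pose': array([[-0.87003836,  0.3176438 , -0.37700884,  0.11601425],
       [-0.49268902, -0.5867079 ,  0.64267517,  0.54541403],
       [-0.01705228,  0.74490017,  0.66695799,  0.61486534],
       [ 0.        ,  0.        ,  0.        ,  1.        ]])}
wrist {'intrinsics': array([[352.3203327 ,   0.        , 280.30132182],
       [  0.        , 352.3203327 , 209.93052049],
       [  0.        ,   
[... 394 characters left out ...]
 0.15, 'joint_pos': array([ 1.26637285,  0.33277295, -0.06471886,  1.46072264,  0.02157873,
        1.34990736, -0.08852089]), 'joint_velocities': array([ 0.00015252, -0.00304399, -0.00033608, -0.00272997,  0.00079283,
        0.00042096, -0.00023132]), 'tau': array([ 6.39746468e-04, -6.25825238e+01,  4.90544282e-02, -3.91850817e+01,
        1.62484433e-02,  7.51621847e-03,  5.09647066e-05]), 'position': array([ 0.17374498, -0.6000292 ,  0.19138218]), 'ee_rot': array([ 7.99410891e-01, -6.00784418e-01, -4.51977443e-04, -3.27413257e-04]), 'ft_force': array([ 0.23530976,  0.53838583, -0.49634797]), 'torque': array([ 0.01369702, -0.03591945,  0.01530027]), 'grip_width': 1.000829611978203} 0.0187
```

View pics/top0.png

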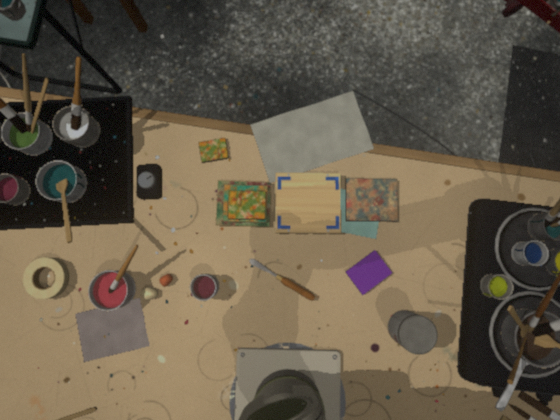

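View pics/side0.png

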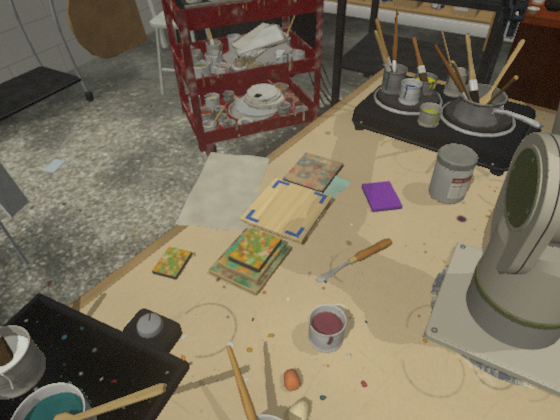

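Candidates in the top view are the orange-green panel on the stack (246,203), the smaller orange-green look-alike (213,150), the purple panel (369,272) and the rose study (372,199). I choose (246,203), which is on the stack and the larger of the orange ones. I'll check it in a close crop.

Run:
```python
from h import *
z=np.load('top0.npz');p=z['p'];d=z['d']
c=p[125:250,195:415]
c=cv2.convertScaleAbs(c,alpha=1.6)
cv2.imwrite('pics/crop1.png',cv2.resize(c,None,fx=3.6,fy=3.6,interpolation=cv2.INTER_CUBIC)[:,:,::-1])
K=z['K'];T=z['T']
v,u=np.mgrid[:420,:560]
P=np.stack([(u-K[0,2])/K[0,0]*d,-(v-K[1,2])/K[1,1]*d,-d],-1)@T[:3,:3].T+T[:3,3]
np.save('topP.npy',P)
for (a,b) in [(246,203),(225,190),(310,203),(372,199),(350,250),(213,150),(369,272)]: print(a,b,P[b,a].round(4))
```

```text
246 203 [0.4385 0.1034 0.0329]
225 190 [0.4687 0.1536 0.0228]
310 203 [ 0.4436 -0.0421  0.022 ]
372 199 [ 0.4578 -0.1859  0.0128]
350 250 [ 0.3392 -0.1378  0.0006]
213 150 [0.5654 0.1877 0.0098]
369 272 [ 0.2901 -0.1803  0.0084]
```

View pics/crop1.png

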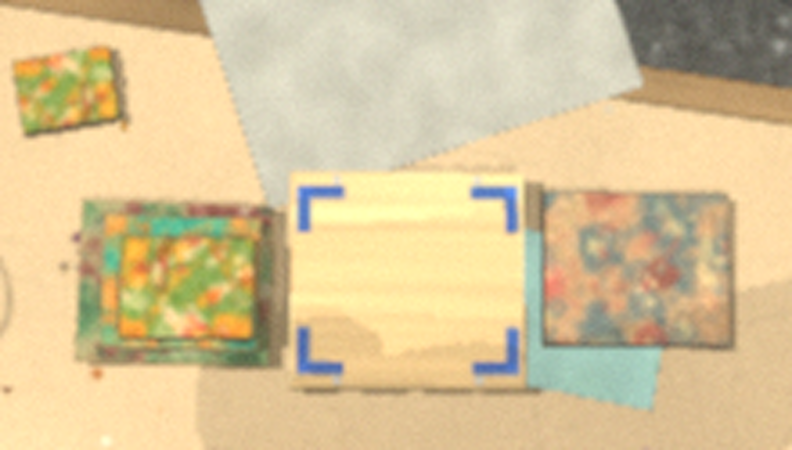

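Request:
send_rows:
  steps:
    - [[0, 0, -0.06], 0]
    - [[-0.02, -0.03, -0.11], -0.1]
    - [[-0.055, -0.08, -0.11], -0.25]
    - [[-0.09, -0.13, -0.11], -0.4]
    - [[-0.125, -0.18, -0.11], -0.55]
    - [[-0.16, -0.23, -0.11], -0.7]
    - [[-0.195, -0.28, -0.11], -0.85]
    - [[-0.23, -0.33, -0.11], -1.0]
  hand: 0.25

```text
clock: 1.15
position: [0.4276, -0.286, 0.302]
ee_rot: [0.99, -0.142, -0.0, 0.0]
ft_force: [1.1, -1.3, 0.2]
grip_width: 0.254
```

```bash
cat >> h.py <<'E'
from scipy.spatial.transform import Rotation as Ro
def rows(target,yawx=None):
    "shift in tool axes to world target"
    o=manip.get_obs();R=Ro.from_quat(o['ee_rot']).as_matrix()
    print('clk',o['clock'],'pos',np.round(o['position'],4),'toolx',R[:,0].round(3),'toolz',R[:,2].round(3),'F',o['ft_force'].round(2),'w',round(o['grip_width'],3))
    print('shift',(R.T@(np.array(target)-o['position'])).round(4))
    if yawx is not None:
        v=R.T@np.array([np.cos(yawx),np.sin(yawx),0]);print('spin',np.arctan2(v[1],v[0]).round(4))
E
python3 -c "
from h import *
rows([0.44,0.12,0.25],0)"
```

```text
clk 1.15 pos [ 0.4276 -0.286   0.302 ] toolx [ 0.96 -0.28  0.  ] toolz [-0. -0. -1.] F [ 1.14 -1.33  0.17] w 0.254
shift [-0.102  -0.3931  0.0518]
spin -0.2842
```

Request:
send_rows:
  steps:
    - [[-0.014, -0.055, 0.007], -0.04]
    - [[-0.028, -0.11, 0.014], -0.08]
    - [[-0.042, -0.165, 0.021], -0.12]
    - [[-0.057, -0.22, 0.03], -0.16]
    - [[-0.07, -0.275, 0.037], -0.2]
    - [[-0.085, -0.33, 0.045], -0.24]
    - [[-0.1, -0.385, 0.05], -0.28]
    - [[-0.102, -0.393, 0.052], -0.284]

```text
clock: 2.15
position: [0.4402, 0.1223, 0.2499]
ee_rot: [1.0, 0.001, 0.0, -0.0]
ft_force: [0.8, 0.1, -0.2]
grip_width: 0.248
```

Run:
```python
from h import *
rows([0.44,0.12,0.25],0)
p,d,ci=grab('wrist','w1')
c=cv2.convertScaleAbs(p,alpha=1.5)
cv2.imwrite('pics/w1b.png',cv2.resize(c,(800,600))[:,:,::-1])
```

```text
clk 2.15 pos [0.4402 0.1223 0.2499] toolx [1.    0.002 0.   ] toolz [ 0.     0.001 -1.   ] F [ 0.76  0.08 -0.15] w 0.248
shift [-0.0002  0.0023 -0.0001]
spin 0.002
```

View pics/w1b.png

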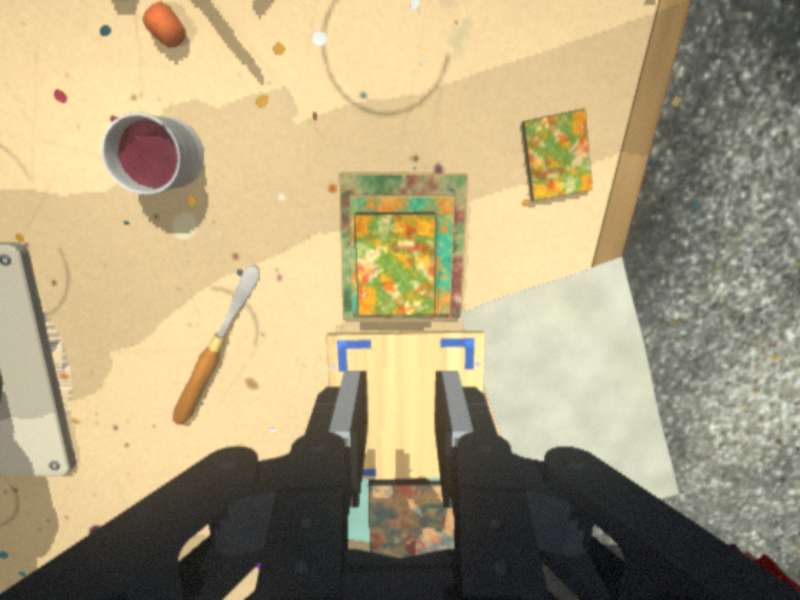

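Run:
```python
from h import *
z=np.load('w1.npz');p=z['p']
c=cv2.convertScaleAbs(p[115:265,225:345],alpha=1.5)
cv2.imwrite('pics/w1c.png',cv2.resize(c,None,fx=4,fy=4,interpolation=cv2.INTER_CUBIC)[:,:,::-1])
```

```text
(no output)
```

View pics/w1c.png

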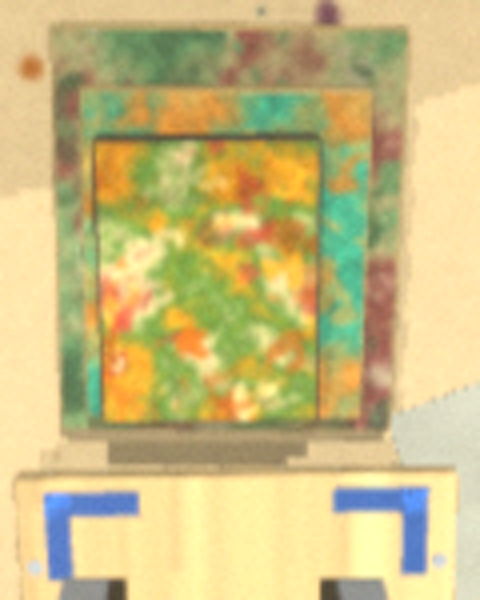

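```bash
cat >> h.py <<'E'
def topix(X,Y,f,x0,y0): return (X+.5)/f-.5+x0,(Y+.5)/f-.5+y0
def ray(tag,uv,zp):
    z=np.load(tag+'.npz');K=z['K'];T=z['T'].copy()
    if tag[0]=='w':
        M=np.eye(4);M[:3,:3]=Ro.from_quat(z['rot']).as_matrix();M[:3,3]=z['pos'];T=M@T
    r=T[:3,:3]@np.array([(uv[0]-K[0,2])/K[0,0],-(uv[1]-K[1,2])/K[1,1],-1]);o=T[:3,3]
    return o+r*(zp-o[2])/r[2]
def quad(name,tag,pts,f,x0,y0,zp):
    q=np.array([ray(tag,topix(*a,f,x0,y0),zp) for a in pts])[:,:2]
    print(name,tag,q.round(4).tolist(),'c',q.mean(0).round(4))
    if len(q)==4:print('  sides',[round(float(np.linalg.norm(q[i]-q[i-3])),4) for i in range(4)],'angs',[round(float(np.degrees(np.arctan2(*(q[(i+1)%4]-q[i])[::-1]))),1) for i in range(4)])
    return q
E
python3 - <<'E'
from h import *
quad('orange','w1',[(94,138),(320,137),(319,421),(103,424)],4,225,115,.033)
quad('teal','w1',[(80,89),(373,90),(362,425),(90,425)],4,225,115,.022)
quad('tapeout','w1',[(47,493),(427,489)],4,225,115,.02)
quad('orange','top0',[(120,238),(252,235),(254,338),(120,338)],3.6,195,125,.033)
quad('tape','top0',[(298,187),(518,187),(518,374),(299,374)],3.6,195,125,.02)
quad('board','top0',[(290,171),(525,172),(527,390),(290,386)],3.6,195,125,.02)
quad('teal','top0',[(104,215),(262,215),(262,350),(104,350)],3.6,195,125,.022)
E
```

```text
orange w1 [[0.4038, 0.1461], [0.4675, 0.1464], [0.469, 0.0619], [0.4042, 0.0608]] c [0.4361 0.1038]
  sides [0.0637, 0.0846, 0.0648, 0.0853] angs [0.3, -89.0, -179.1, 90.3]
teal w1 [[0.3991, 0.1586], [0.4831, 0.1584], [0.483, 0.0568], [0.3992, 0.0567]] c [0.4411 0.1076]
  sides [0.084, 0.1016, 0.0838, 0.1019] angs [-0.1, -90.0, -179.9, 90.0]
tapeout w1 [[0.3849, 0.0333], [0.5043, 0.0348]] c [0.4446 0.0341]
orange top0 [[0.4655, 0.1453], [0.4695, 0.0621], [0.4042, 0.0589], [0.4021, 0.1428]] c [0.4353 0.1023]
  sides [0.0833, 0.0653, 0.0839, 0.0634] angs [-87.3, -177.2, 91.4, 2.3]
tape top0 [[0.5036, 0.0342], [0.5071, -0.107], [0.3868, -0.1083], [0.3833, 0.0303]] c [ 0.4452 -0.0377]
  sides [0.1413, 0.1203, 0.1387, 0.1203] angs [-88.6, -179.4, 91.4, 1.8]
board top0 [[0.5139, 0.0396], [0.517, -0.1114], [0.3768, -0.1141], [0.3756, 0.0358]] c [ 0.4458 -0.0375]
  sides [0.1511, 0.1403, 0.1499, 0.1384] angs [-88.8, -178.9, 90.5, 1.6]
teal top0 [[0.4819, 0.1577], [0.4844, 0.0567], [0.3978, 0.0541], [0.3953, 0.1541]] c [0.4399 0.1056]
  sides [0.101, 0.0867, 0.1, 0.0867] angs [-88.6, -178.3, 91.4, 2.4]
```

Run:
```python
from h import *
z=np.load('w1.npz');d=z['d'];K=z['K'];T=z['T']
v,u=np.mgrid[:420,:560]
P=np.stack([(u-K[0,2])/K[0,0]*d,-(v-K[1,2])/K[1,1]*d,-d],-1)@T[:3,:3].T+T[:3,3]
for u0 in (236,240,244,248,252,254,306,308,312,316,320,324):
    print(u0,[tuple((P[r,u0]*1000).round().astype(int)) for r in range(252,312,6)])
m=(abs(P[...,2])<.03)&(d>0)&(abs(P[...,0])<.06)&(abs(P[...,1])<.04)
q=P[m];print(m.sum(),q.min(0),q.max(0));
for s in(-1,1):
    a=q[q[:,0]*s>0];print(np.percentile(a,[0,2,50,98,100],axis=0).round(4))
```

```text
236 [(np.int64(-57), np.int64(108), np.int64(229)), (np.int64(-57), np.int64(117), np.int64(230)), (np.int64(-57), np.int64(125), np.int64(230)), (np.int64(-19), np.int64(-8), np.int64(-46)), (np.int64(-18), np.int64(-7), np.int64(-50)), (np.int64(-16), np.int64(-12), np.int64(-64)), (np.int64(-16), np.int64(-12), np.int64(-68)), (np.int64(-15), np.int64(-11), np.int64(-72)), (np.int64(-15), np.int64(-11), np.int64(-76)), (np.int64(-14), np.int64(-13), np.int64(-82))]
240 [(np.int64(-51), np.int64(108), np.int64(228)), (np.int64(-52), np.int64(116), np.int64(229)), (np.int64(-17), np.int64(-12), np.int64(-49)), (np.int64(-16), np.int64(-11), np.int64(-53)), (np.int64(-16), np.int64(-11), np.int64(-58)), (np.int64(-15), np.int64(-12), np.int64(-63)), (np.int64(-14), np.int64(-12), np.int64(-68)), (np.int64(-14), np.int64(-12), np.int64(-73)), (np.int64(-14), np.int64(-12), np.int64(-76)), (np.int64(-14), np.int64(-10), np.int64(-77))]
244 [(np.int64(-46), np.int64(108), np.int64(230)), (np.int64(-47), np.int64(116), np.int64(229)), (np.int64(-15), np.int64(-12), np.int64(-50)), (np.in
[... 4034 characters left out ...]
p.int64(-78))]
324 [(np.int64(56), np.int64(109), np.int64(231)), (np.int64(56), np.int64(116), np.int64(229)), (np.int64(56), np.int64(126), np.int64(232)), (np.int64(19), np.int64(-7), np.int64(-45)), (np.int64(17), np.int64(-12), np.int64(-59)), (np.int64(17), np.int64(-12), np.int64(-65)), (np.int64(16), np.int64(-12), np.int64(-69)), (np.int64(16), np.int64(-12), np.int64(-72)), (np.int64(15), np.int64(-11), np.int64(-75)), (np.int64(15), np.int64(-12), np.int64(-81))]Traceback (most recent call last):
  File "<stdin>", line 8, in <module>
    return umr_minimum(a, axis, None, out, keepdims, initial, where)
ValueError: zero-size array to reduction operation minimum which has no identity
```

Run:
```python
from h import *
p,d,ci=grab('side','s1')
cv2.imwrite('pics/s1b.png',cv2.resize(cv2.convertScaleAbs(p[100:320,120:400],alpha=1.4),None,fx=2.8,fy=2.7)[:,:,::-1])
K=ci['intrinsics'];T=ci['pose']
v,u=np.mgrid[:420,:560]
P=np.stack([(u-K[0,2])/K[0,0]*d,-(v-K[1,2])/K[1,1]*d,-d],-1)@T[:3,:3].T+T[:3,3]
m=(d>0)&(abs(P[...,0]-.44)<.06)&(abs(P[...,1]-.122)<.05)&(P[...,2]>.05)
q=P[m];print(m.sum(),np.percentile(q[:,2],[0,1,5,20,50,100]));o=q[:,2]<q[:,2].min()+.02;print(q[o].min(0),q[o].max(0))
```

```text
7693 [0.28902585 0.29612274 0.31272545 0.35307207 0.39654952 0.47314903]
[0.41293865 0.10775006 0.28902585] [0.46210538 0.13190216 0.30896148]
```

View pics/s1b.png

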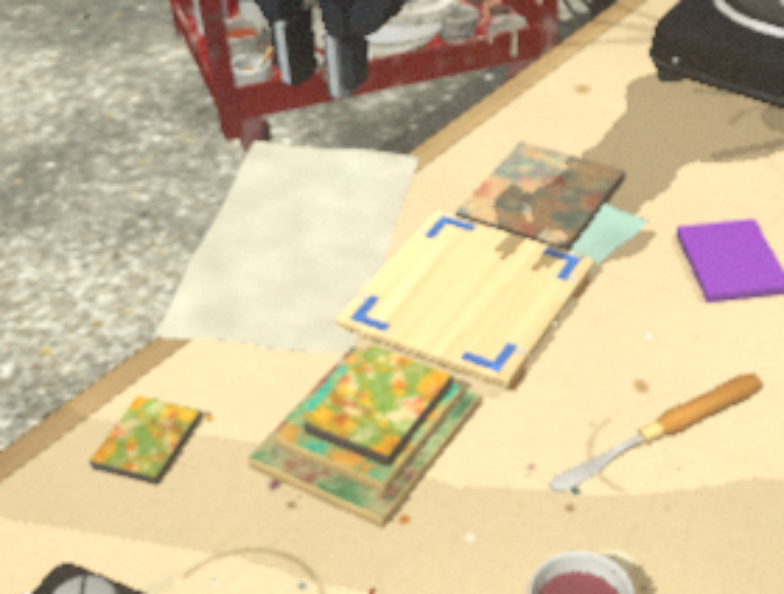

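Run:
```python
from h import *
for t in ('w0','w1'):
    z=np.load(('wrist0' if t=='w0' else t)+'.npz');d=z['d'];K=z['K'];T=z['T']
    v,u=np.mgrid[:420,:560]
    P=np.stack([(u-K[0,2])/K[0,0]*d,-(v-K[1,2])/K[1,1]*d,-d],-1)@T[:3,:3].T+T[:3,3]
    m=(P[...,2]<.03)&(d>0)&(abs(P[...,1])<.02)&(P[...,2]>-.1)
    for s in(-1,1):
        a=P[m&(P[...,0]*s>0)];o=a[a[:,2]>a[:,2].max()-.01];print(t,s,len(a),a[:,2].max(),o.min(0).round(4),o.max(0).round(4))
    print(np.load(('wrist0' if t=='w0' else t)+'.npz')['pos'])
```

```text
w0 -1 5256 0.029973346609851376 [-0.1742 -0.02    0.0201] [-0.0383  0.019   0.03  ]
w0 1 4675 -0.05247569580470565 [ 0.0417 -0.0123 -0.0625] [ 0.0547  0.0108 -0.0525]
[ 0.17369645 -0.60000547  0.19130171]
w1 -1 8070 -0.039720690156539146 [-0.0234 -0.0127 -0.0497] [-0.0102  0.0108 -0.0397]
w1 1 8118 -0.03863464445320869 [ 0.0109 -0.0125 -0.0486] [ 0.0231  0.0091 -0.0386]
[0.440159   0.12225253 0.24987591]
```

```bash
python3 -c "
from h import *
rows([0.436,0.18,0.05],0.01)"
```

```text
clk 2.25 pos [0.4408 0.1188 0.2497] toolx [ 1.    -0.003 -0.001] toolz [-0.001 -0.    -1.   ] F [-0.29  0.   -0.07] w 0.251
shift [-0.0048 -0.0612  0.1997]
spin -0.0131
```

Request:
send_rows:
  steps:
    - [[-0.002, -0.03, 0.02], -0.005]
    - [[-0.0045, -0.061, 0.05], -0.012]
    - [[-0.0045, -0.061, 0.09], -0.012]
    - [[-0.0045, -0.061, 0.13], -0.012]
    - [[-0.0045, -0.061, 0.16], -0.012]
    - [[-0.0045, -0.061, 0.185], -0.012]
    - [[-0.0045, -0.061, 0.2], -0.012]
    - [[-0.0045, -0.061, 0.2], -0.012]

```text
clock: 3.25
position: [0.4367, 0.178, 0.0494]
ee_rot: [1.0, 0.003, -0.001, 0.0]
ft_force: [-0.1, 0.2, 0.9]
grip_width: 0.253
```

```bash
cat >> h.py <<'E'
def sidecheck(tag):
    p,d,ci=grab('side',tag)
    cv2.imwrite(f'pics/{tag}b.png',cv2.resize(cv2.convertScaleAbs(p[170:330,160:360],alpha=1.5),None,fx=3.7,fy=3.7,interpolation=cv2.INTER_CUBIC)[:,:,::-1])
    o=manip.get_obs()['position'];K=ci['intrinsics'];T=ci['pose']
    v,u=np.mgrid[:420,:560]
    P=np.stack([(u-K[0,2])/K[0,0]*d,-(v-K[1,2])/K[1,1]*d,-d],-1)@T[:3,:3].T+T[:3,3]
    m=(d>0)&(abs(P[...,0]-o[0])<.05)&(abs(P[...,1]-o[1])<.014)&(P[...,2]>.015)
    q=P[m];o_=q[:,2]<q[:,2].min()+.015;print('lowest',np.sort(q[:,2])[:8].round(4),q[o_].min(0).round(4),q[o_].max(0).round(4))
E
python3 - <<'E'
from h import *
rows([0.436,0.18,-0.012],0.01)
sidecheck('s2')
E
```

```text
clk 3.25 pos [0.4367 0.178  0.0494] toolx [ 1.     0.006 -0.002] toolz [-0.002 -0.001 -1.   ] F [-0.12  0.22  0.93] w 0.253
shift [-0.0006 -0.002   0.0614]
spin -0.0044
lowest [0.0889 0.0896 0.0897 0.0901 0.0908 0.0909 0.0909 0.091 ] [0.4098 0.1654 0.0889] [0.4584 0.19   0.1039]
```

View pics/s2b.png

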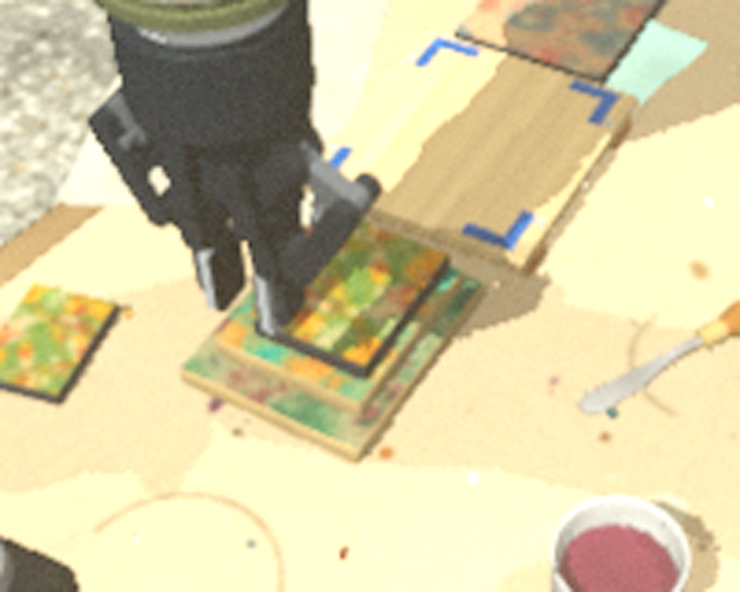

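Request:
send_rows:
  steps:
    - [[0, -0.002, 0.015], -0.002]
    - [[0, -0.002, 0.03], -0.002]
    - [[0, -0.002, 0.04], -0.002]
    - [[0, -0.002, 0.05], -0.002]
    - [[0, -0.002, 0.055], -0.002]
    - [[0, -0.002, 0.06], -0.002]
    - [[0, -0.002, 0.061], -0.002]
    - [[0, -0.002, 0.061], -0.002]

```text
clock: 4.3
position: [0.437, 0.1812, -0.0109]
ee_rot: [1.0, 0.004, 0.0, -0.0]
ft_force: [-0.2, 0.1, 0.6]
grip_width: 0.251
```

Run:
```python
from h import *
rows([0.436,0.18,-0.012],0.01)
sidecheck('s3')
```

```text
clk 4.3 pos [ 0.437   0.1812 -0.0109] toolx [1.    0.009 0.   ] toolz [ 0.  0. -1.] F [-0.21  0.13  0.6 ] w 0.251
shift [-0.001   0.0012  0.0011]
spin -0.001
lowest [0.0279 0.0292 0.0302 0.0304 0.0305 0.0309 0.0311 0.0314] [0.4108 0.1692 0.0279] [0.4583 0.1913 0.0429]
```

View pics/s3b.png

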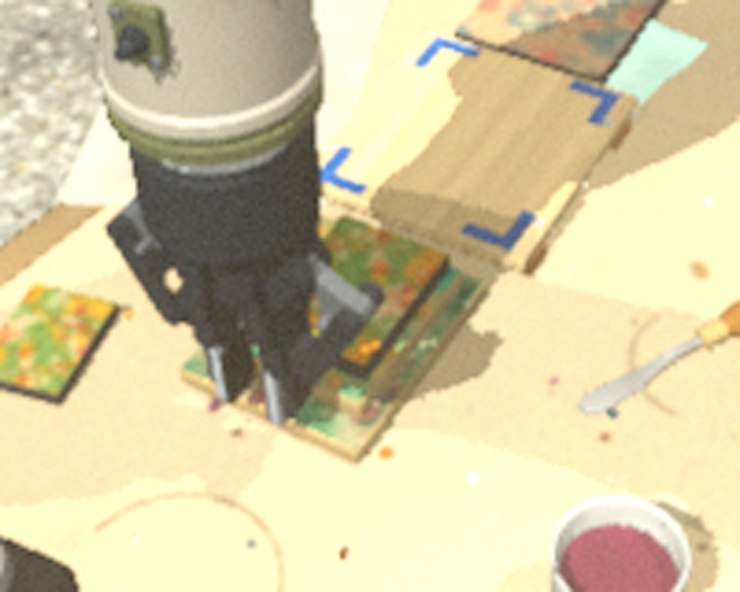

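Request:
send_rows:
  steps:
    - [[-0.001, 0.008, 0.0005], 0]
    - [[-0.001, 0.014, 0.0005], 0]
    - [[-0.001, 0.018, 0.0005], 0]
    - [[-0.001, 0.022, 0.0005], 0]
    - [[-0.001, 0.026, 0.0005], 0]
    - [[-0.0005, 0.03, 0.0005], 0]
    - [[-0.0003, 0.034, 0.0005], 0]
    - [[0, 0.038, 0.0005], 0]

```text
clock: 5.35
position: [0.4372, 0.143, -0.0115]
ee_rot: [1.0, 0.005, 0.0, -0.0]
ft_force: [0.1, 0.3, 1.2]
grip_width: 0.253
```

Run:
```python
from h import *
rows([0.445,0.016,-0.0135],0.01)
sidecheck('s4')
p,d,ci=grab('wrist','w4')
cv2.imwrite('pics/w4b.png',cv2.resize(cv2.convertScaleAbs(p,alpha=1.5),(800,600))[:,:,::-1])
```

```text
clk 5.35 pos [ 0.4372  0.143  -0.0115] toolx [1.    0.009 0.   ] toolz [ 0.  0. -1.] F [0.09 0.26 1.22] w 0.253
shift [0.0066 0.127  0.002 ]
spin -0.0009
lowest [0.015  0.0151 0.0151 0.0153 0.0153 0.0154 0.0154 0.0156] [0.3953 0.1285 0.015 ] [0.4805 0.1564 0.03  ]
```

View pics/s4b.png

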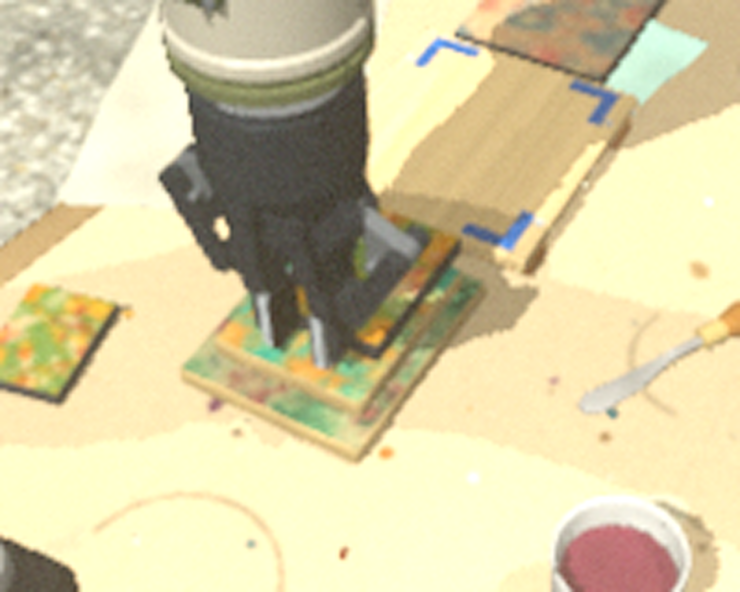

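View pics/w4b.png

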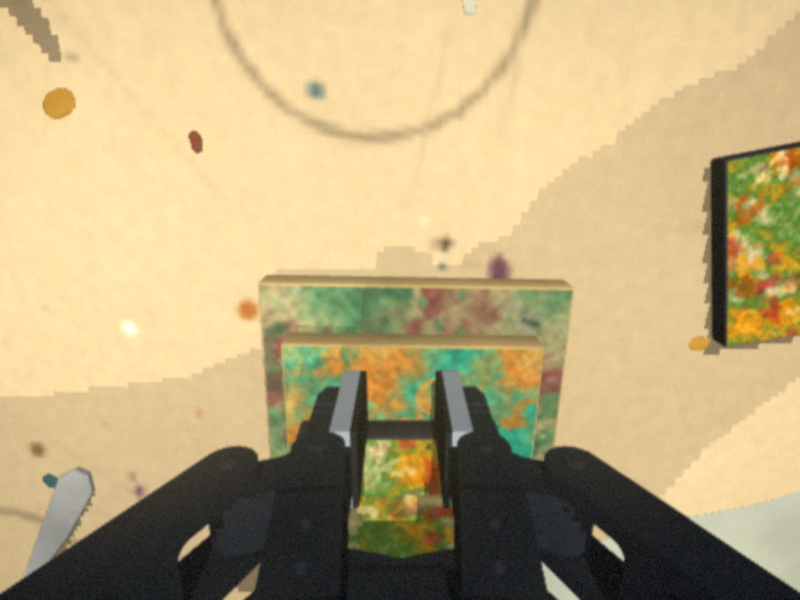

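Fingers are in contact, the orange panel is sliding square and the lower two haven't moved. I'll carry on.

Request:
send_rows:
  steps:
    - [[0.0003, 0.006, 0], 0]
    - [[0.0006, 0.012, 0], 0]
    - [[0.0009, 0.018, 0], 0]
    - [[0.0012, 0.024, 0], 0]
    - [[0.0015, 0.03, 0], 0]
    - [[0.0018, 0.036, 0], 0]
    - [[0.0021, 0.042, 0], 0]
    - [[0.0024, 0.048, 0], 0]

```text
clock: 6.45
position: [0.4401, 0.0948, -0.0115]
ee_rot: [1.0, 0.005, 0.0, 0.0]
ft_force: [0.1, 1.6, 1.6]
grip_width: 0.252
```

Run:
```python
from h import *
rows([0.445,0.016,-0.0135],0.01)
sidecheck('s5')
```

```text
clk 6.45 pos [ 0.4401  0.0948 -0.0115] toolx [1.    0.009 0.   ] toolz [ 0. -0. -1.] F [0.14 1.64 1.58] w 0.252
shift [0.0042 0.0788 0.002 ]
spin -0.001
lowest [0.0152 0.0153 0.0169 0.0177 0.018  0.0181 0.0183 0.0185] [0.3953 0.0807 0.0152] [0.4811 0.1077 0.0301]
```

View pics/s5b.png

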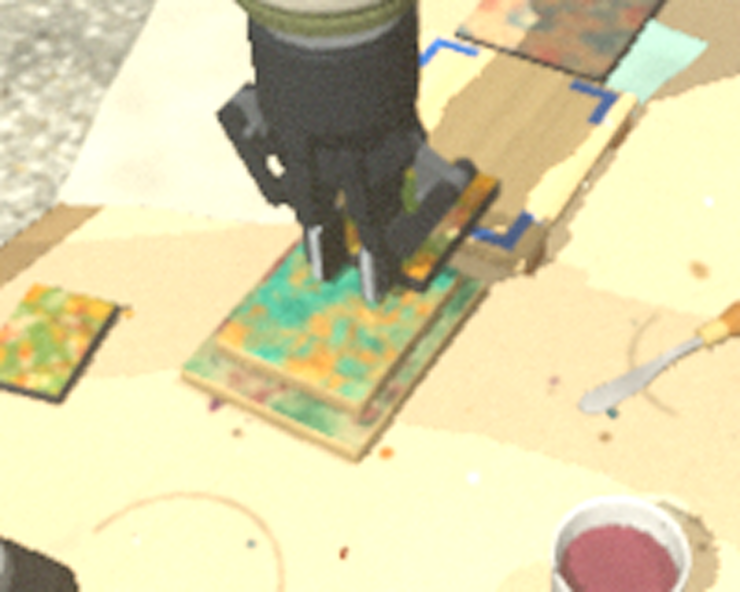

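Request:
send_rows:
  steps:
    - [[0.0003, 0.006, 0], 0]
    - [[0.0006, 0.012, 0], 0]
    - [[0.0009, 0.018, 0], 0]
    - [[0.0013, 0.024, 0], 0]
    - [[0.0016, 0.03, 0], 0]
    - [[0.0019, 0.036, 0], 0]
    - [[0.0022, 0.042, 0], 0]
    - [[0.0025, 0.048, 0], 0]

```text
clock: 7.5
position: [0.443, 0.0468, -0.0115]
ee_rot: [1.0, 0.005, 0.0, 0.0]
ft_force: [0.1, 0.8, -0.5]
grip_width: 0.25
```

Run:
```python
from h import *
rows([0.445,0.016,-0.0135],0.01)
sidecheck('s6')
```

```text
clk 7.5 pos [ 0.443   0.0468 -0.0115] toolx [1.    0.009 0.   ] toolz [ 0. -0. -1.] F [ 0.08  0.77 -0.49] w 0.25
shift [0.0017 0.0308 0.002 ]
spin -0.001
lowest [0.0151 0.0152 0.0153 0.0153 0.0153 0.0153 0.0154 0.0155] [0.3932 0.032  0.0151] [0.493  0.0598 0.03  ]
```

View pics/s6b.png

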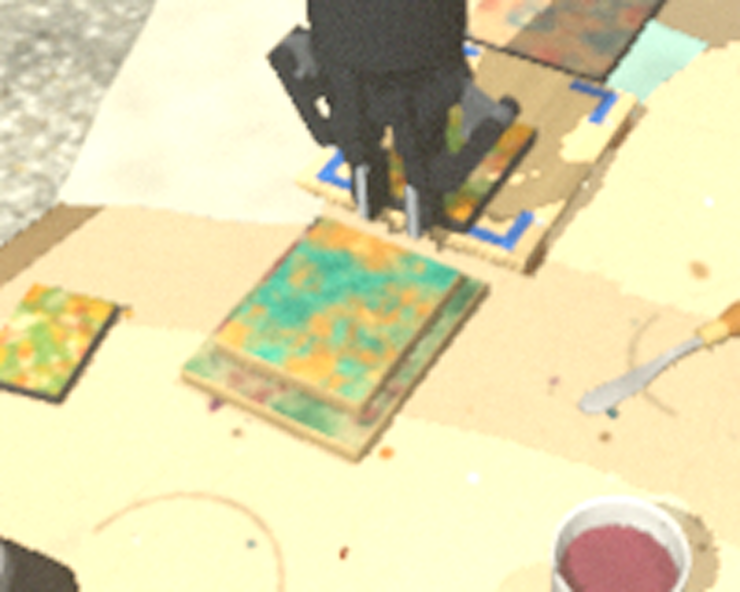

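Request:
send_rows:
  steps:
    - [[0.0003, 0.006, 0.0003], 0]
    - [[0.0006, 0.012, 0.0006], 0]
    - [[0.0009, 0.018, 0.001], 0]
    - [[0.0012, 0.023, 0.001], 0]
    - [[0.0014, 0.027, 0.001], 0]
    - [[0.0016, 0.0295, 0.001], 0]
    - [[0.0017, 0.031, 0.001], 0]
    - [[0.0017, 0.031, 0.001], 0]

```text
clock: 8.55
position: [0.4449, 0.016, -0.0125]
ee_rot: [1.0, 0.004, -0.0, 0.0]
ft_force: [-0.2, 0.4, 0.2]
grip_width: 0.258
```

Request:
send_rows:
  steps:
    - [[0, -0.004, 0], 0]
    - [[0, -0.01, 0], 0]
    - [[0, -0.02, -0.005], 0]
    - [[0, -0.03, -0.03], 0]
    - [[0, -0.04, -0.07], 0]
    - [[0, -0.06, -0.12], 0]
    - [[0, -0.09, -0.16], 0]
    - [[0, -0.12, -0.19], 0]

```text
clock: 9.55
position: [0.4439, 0.1379, 0.1797]
ee_rot: [1.0, 0.005, 0.001, 0.0]
ft_force: [0.3, 0.1, -0.4]
grip_width: 0.252
```

Run:
```python
from h import *
rows([0.445,0.016,-0.0135],0.01)
sidecheck('s7')
p,d,ci=grab('top','top7')
cv2.imwrite('pics/top7b.png',cv2.resize(cv2.convertScaleAbs(p[125:250,195:415],alpha=1.6),None,fx=3.6,fy=3.6,interpolation=cv2.INTER_CUBIC)[:,:,::-1])
p,d,ci=grab('wrist','w7')
cv2.imwrite('pics/w7b.png',cv2.resize(cv2.convertScaleAbs(p,alpha=1.5),(800,600))[:,:,::-1])
```

```text
clk 9.55 pos [0.4439 0.1379 0.1797] toolx [1.    0.01  0.002] toolz [ 0.002 -0.001 -1.   ] F [ 0.29  0.08 -0.4 ] w 0.252
shift [-0.0005  0.1218  0.1933]
spin -0.0005
lowest [0.015  0.015  0.0151 0.0151 0.0151 0.0151 0.0152 0.0153] [0.395  0.1289 0.015 ] [0.481  0.1567 0.026 ]
```

View pics/s7b.png

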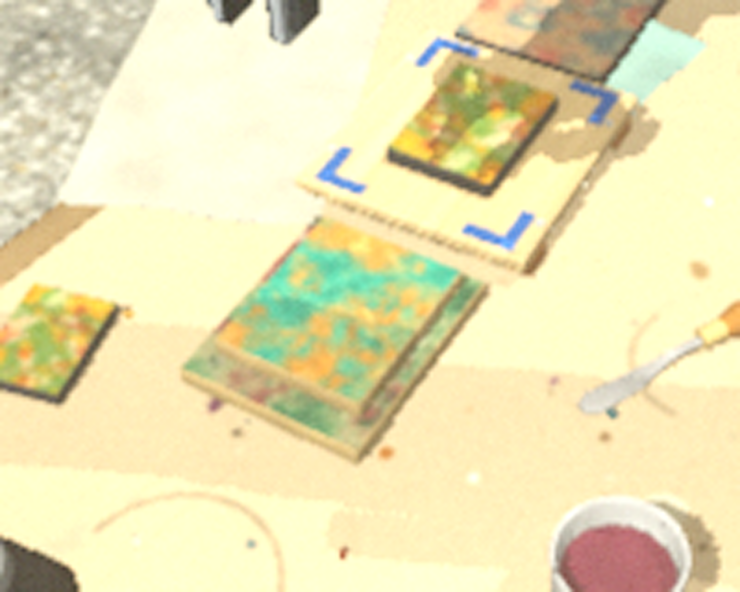

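View pics/top7b.png

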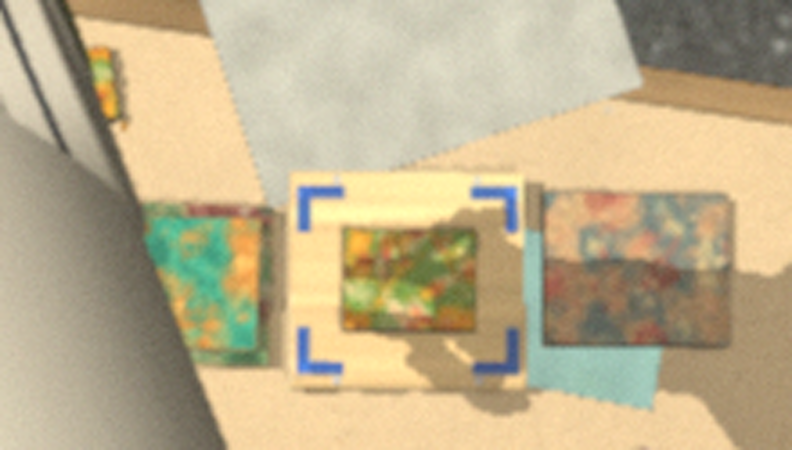

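View pics/w7b.png

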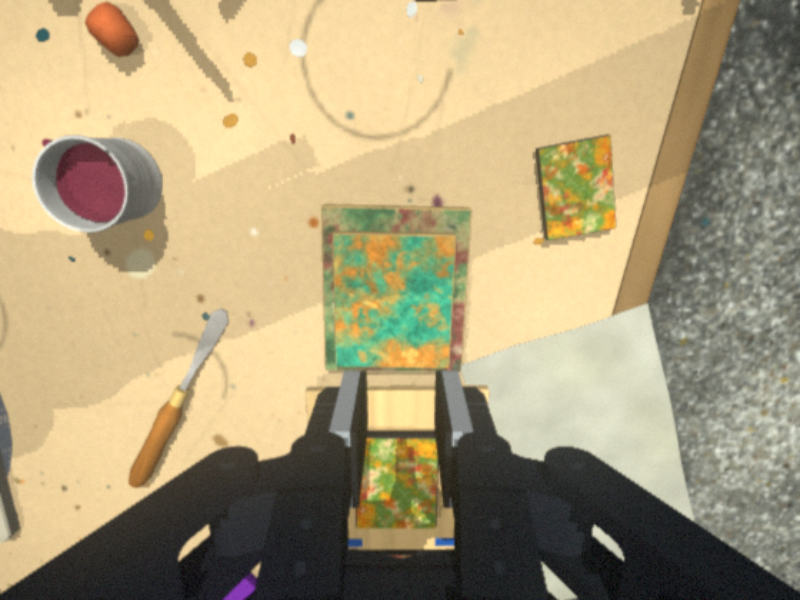

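Run:
```python
from h import *
quad('orange','top7',[(342,228),(476,227),(476,331),(343,330)],3.6,195,125,.031)
a=[(330,233),(456,233),(453,370),(333,370)]
q=quad('teal','w7',[(x*.7,y*.7) for x,y in a],1,0,0,.022)
z=np.load('top7.npz');K=z['K'];T=z['T'];d=z['d']
v,u=np.mgrid[:420,:560]
P=np.stack([(u-K[0,2])/K[0,0]*d,-(v-K[1,2])/K[1,1]*d,-d],-1)@T[:3,:3].T+T[:3,3]
s=P[190:215,292:325].reshape(-1,3);c=np.linalg.lstsq(np.c_[s[:,:2],np.ones(len(s))],s[:,2],rcond=None)[0];print('tilt',c[:2],'z',s[:,2].mean())
print(manip.hand_in(), manip.get_obs()['clock'])
```

```text
orange top7 [[0.4757, 0.0054], [0.4785, -0.0794], [0.4123, -0.0803], [0.4109, 0.0032]] c [ 0.4444 -0.0378]
  sides [0.0848, 0.0662, 0.0835, 0.0649] angs [-88.1, -179.2, 91.0, 1.9]
teal w7 [[0.3973, 0.1585], [0.4833, 0.1596], [0.4858, 0.0571], [0.3966, 0.0561]] c [0.4408 0.1078]
  sides [0.086, 0.1025, 0.0892, 0.1024] angs [0.7, -88.6, -179.4, 89.6]
tilt [-1.67068706  0.35189393] z 0.03629660855394026
the job is handed in; nothing more can be done
the job is handed in; nothing more can be done
```

I slid the orange-and-green study off the stack onto the drying board by pushing its edge with two slightly opened fingertips. It now lies inside the four blue tape corners. I then backed the gripper off, raised it and handed the job in at about 10 s.

**Last checks**
- **Position:** the study's centre measures (0.444, -0.038) against a board centre of (0.445, -0.0375). It is square to the board within about 1°.
- **Lower studies:** the teal study measures within 1 mm of where it started. I checked the green one only by eye, and it looks unmoved in the side pictures.
- **Force:** every reading was under 2 N.

**What disagreed or failed**
- **Fingertip height:** the depth images put the fingertips about 39 mm above the reported TCP, not at it as the description says. I set the push height from the images, and the contact matched.
- **Flatness:** my final tilt fit gave nonsense: slopes of -1.7 and 0.35, and a mean height of 36 mm where about 31 was expected. I did not trace why or repeat it before handing in. That the study lies flat rests on the side and top pictures, which show it flat on the board.

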